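# Tip the cut bars through the slot of the stock box

## Robot

A 6-joint arm with a two-finger parallel gripper is mounted at the origin on the work surface. World frame = base frame: x ahead of the robot, y to its left, z up, the work surface at z = 0. Lengths are in m, angles in degrees, forces in N, time in s.
With the tool pointing down it reaches from about 0.325 to 0.85 m from the base axis. Payload 15.5 kg.
Tool frame: the origin (TCP) lies midway between the tips of the shut fingers; the grasp point (between the pads) lies 19 mm behind it; z points along the fingers, y is the line along which they close (so a half turn about z gives the same grasp; the last joint's range is limited). The gripper opens to 91 mm and grips with 3 to 60 N. Pads are 32 mm wide; open, the fingers measure 118 mm over their backs; the gripper's body (76 mm by 178 mm) begins 60 mm behind the grasp point.
Start: joints at [-5.472, 28.281, 77.091, -0, 74.628, -5.472], TCP at [0.625, 0, 0.214] pointing down, gripper open.
Joint ranges: [-166.48, 166.48], [-47.26, 123.95], [12.59, 153.08], [-70.14, 250.14], [6.76, 159.57], [-176.63, 176.63]. Speed limits (degrees/s): [108.29, 108.29, 147.25, 172.46, 172.46, 172.46].

## Interface

Orientations are given as a 3x3 rotation matrix whose columns are the frame's x, y, z axes.
In Python, from bench import ctrl gives the robot as it stands. The module is installed in compiled form; this text tells all that it offers. Calls block until the motion is done:
- ctrl.goto(position, orientation): joint-space move of the TCP to a pose.
- ctrl.move_l(position, vel=0.15, ori=None, contact_N=None): straight line of the TCP; ori=None keeps the orientation; vel is the mean speed in m/s. With contact_N (N) it stops when the force on the tool has changed by that much, and returns True; else False.
- ctrl.movej(angles): joint-space move.
- ctrl.command_gripper(opening): opening from 0.0 (shut) to 1.0 (fully open); the grip force is fixed at half the most; returns when the fingers have stopped.
- ctrl.sleep(seconds).
- ctrl.ik(position, orientation): joint angles nearest the present ones, or None.
- ctrl.read_camera(name): name is "scene" or "side" or "wrist"; returns the picture (420x560x3 uint8, blue, green, red); there is no depth.
- ctrl.camera_params(name): a dict with "fx", "fy", "cx", "cy" (pixels), "D" ([k1, k2, p1, p2, k3] as OpenCV has them; the pictures are not rectified), "pose" (4x4, takes a point from camera to world coordinates); the wrist camera has in their place "T_tool_cam" (4x4, takes a point from camera to tool coordinates, whose origin is the TCP and whose axes are the flange's). Camera axes: x right, y up, looking along -z (the intrinsics and any distortion apply to the point x, -y, -z); pixel columns grow to the right and rows downward; lengths in m; the calibration is good to about 2 mm. A picture is of the moment at which its call begins: read the wrist's pose just before it. camera_params takes no time and is no camera call.
A pose or a line that the arm cannot do raises ctrl.MotionError and nothing moves.
- ctrl.sign_off(): hands the job in; it is judged then, once.
Readings, each from a call of its own:
- ctrl.current_t(): time.
- ctrl.current_q(): joint angles.
- ctrl.current_dq(): joint speeds.
- ctrl.current_effort(): joint torques, N m.
- ctrl.current_tool_pos(): TCP position.
- ctrl.current_eef_rot(): TCP orientation.
- ctrl.current_contact_force(): force on the tool from outside, world axes, zero at the start.
- ctrl.current_wrist_torque(): the same for the moment, N m.
- ctrl.current_grip_width(): opening from 0.0 (shut) to 1.0 (fully open).
- ctrl.current_grasp_force(): force on a finger pad.
Only numpy, scipy, OpenCV 4.12 (cv2) and the standard library are available. Lean on these libraries where they do the work, as an engineer would, in place of code of your own. Each camera call takes 0.05 s, during which the arm holds its last target. There are 200 camera calls.

## Task

Carry the blue hand tray by its yellow handle to the red stock box, turn it so that its three cut bars lie along the slot, and tip all three through the slot into the box without touching the bars with the gripper. Then stand the empty tray upright in the middle of the green mat and let go of it, leaving the other things on the bench where they are.

Things in the scene. Friction and masses are not known exactly. Their poses are not given: they have to be found in the camera images.
- tray_grip (a point): Centre of the yellow handle of the blue hand tray: grip it here, across y. A level strip over the tray, 118 mm long (x), 14 mm thick (y), 26 mm tall, centre 75 mm above the tray's underside, 45 mm free between it and the bars, carried by 3 mm end walls at x = -60.5 and +60.5 mm. Axes are the tray's: x along bars and handle, y towards the open pouring side, z up.
- tray: Blue tray, 124 (x) by 73 (y, -30 to +43) by 88 mm tall, 200 g, masses vary by a third. Origin on its underside below tray_grip; same axes. Floor 3 mm thick, flat from y = -27 to +15, then a ramp rising 24 degrees to the lip; back and end walls 35 mm high. Tipped (about x, +y side down) past about 25 degrees the bars begin to roll out over the lip; by 42 degrees all are out.
- tray_lip (a point): Middle of the top edge of the tray's pouring lip, 43 mm towards +y from tray_grip and 59.5 mm below it in the tray's frame. Same axes as the tray.
- bar1: Cut aluminium round bar 1 of 3, 12 mm diameter, 110 mm long, lying in the tray at the start. Origin at its centre, x along its length.
- bar2: Cut aluminium round bar 2 of 3, 12 mm diameter, 110 mm long, lying in the tray at the start. Origin at its centre, x along its length.
- bar3: Cut aluminium round bar 3 of 3, 12 mm diameter, 110 mm long, lying in the tray at the start. Origin at its centre, x along its length.
- slot_box: Red stock box with clear long sides, fixed to the bench, 190 (x) by 116 (y) by 100 mm high, open only through the slot in its lid. Origin at the centre of its underside; x runs along the slot. Its slot runs roughly across the robot's front (x about to the robot's left, y about towards the robot), turned up to 25 degrees either way.
- slot (a point): Centre of the slot, in the lid's top face 100 mm above the bench, axes as the box's. Slot 150 mm long (x), 30 mm wide (y); steel guides slope up and out from its long edges to y = -33 and +33 mm, their tops 125 mm above the bench, with end plates of that height at x = -75 and +75 mm.
- mat_top (a point): Centre of the upper face of the green mat, 160 by 160 mm and 3 mm thick, fixed to the bench; it lies on the other side of the box from the tray.
- mug: Black mug, 80 mm across, 95 mm tall, a bystander; origin under its centre.
- glue: Orange glue bottle, 60 mm across, 170 mm tall, a bystander; origin under its centre.
- tape: Roll of red tape lying flat, 90 mm across, 25 mm high, a bystander; origin under its centre.
- screwdriver: Screwdriver lying on the bench, a bystander; origin under its middle.
- wrench: Wrench lying on the bench, a bystander; origin under its middle.
- can: Steel can with a blue label, 66 mm across, 100 mm tall, a bystander; origin under its centre.
Not all that is in view belongs to the job. Leave any orange or turquoise look-alike of the slot_box alone.

How it is judged (in metres and radians):
On the way:
1. all three bars lie inside the stock box (x of bar1 in the frame of slot_box between -0.09 and 0.09 m and y of bar1 in the frame of slot_box between -0.054 and 0.054 m and z of bar1 in the frame of slot_box between 0 and 0.07 m and angle between bar1's own x axis and vertical between 1 and 2.14 rad and x of bar2 in the frame of slot_box between -0.09 and 0.09 m and y of bar2 in the frame of slot_box between -0.054 and 0.054 m and z of bar2 in the frame of slot_box between 0 and 0.07 m and angle between bar2's own x axis and vertical between 1 and 2.14 rad and x of bar3 in the frame of slot_box between -0.09 and 0.09 m and y of bar3 in the frame of slot_box between -0.054 and 0.054 m and z of bar3 in the frame of slot_box between 0 and 0.07 m and angle between bar3's own x axis and vertical between 1 and 2.14 rad), for 0.2 s.
At the end, for the whole second after the job is handed in: All three bars lie in the box, within 33 degrees of level, centres under 70 mm above its underside; the tray stands at rest on the mat, upright within 4.5 degrees, its origin within 40 mm of the mat's middle and its underside within 6 mm of the mat's face, not touched by the fingers (all of step 1 and horizontal distance between tray and mat_top below 0.04 m and angle between tray's own z axis and vertical below 0.08 rad and z of tray in the frame of mat_top between -0.003 and 0.006 m and linear speed of tray below 0.02 m/s and contact force between the fingers and tray below 0.05 N).
It fails at once if the fingers touch a bar (contact force between the fingers and bar1 above 0.5 N or contact force between the fingers and bar2 above 0.5 N or contact force between the fingers and bar3 above 0.5 N).
It fails at once if a bystander (black mug, orange glue bottle, roll of red tape, screwdriver, wrench, steel can) is moved more than 40 mm (distance of any of mug, glue, tape, screwdriver, wrench, can from where it was at the start of the episode above 0.04 m).
It also fails if it takes over 64 s, if anything falls off the work surface, if the arm or the gripper's body presses on something with over 40 N, if the wrist force passes 120 N, or if a joint passes its speed limit or range.

## Working session

There is one attempt and no reset: what is moved stays moved. The work goes in short steps, each a Python script; the robot and the scene stay as the last script left them, time stands still between calls to the robot, and variables do not carry over. Pictures are saved under pics/ and viewed, at most 10 in all, crops included, and the job is handed in when it is done.

```bash
mkdir -p pics; python3 - <<'E'
from bench import ctrl
import cv2,numpy as np
np.set_printoptions(precision=4,suppress=True)
for n in("scene","side","wrist"):
    cv2.imwrite(f"pics/{n}0.png",ctrl.read_camera(n)); print(n,ctrl.camera_params(n))
print(ctrl.current_t(),ctrl.current_eef_rot())
E
```

```text
scene {'fx': 425.42329569687763, 'fy': 425.42329569687763, 'cx': 281.33361946142475, 'cy': 210.31167688679386, 'D': array([0.017, 0.   , 0.   , 0.   , 0.   ]), 'pose': array([[-0.6284, -0.4657,  0.6231,  1.2897],
       [ 0.7777, -0.359 ,  0.516 ,  0.5985],
       [-0.0166,  0.8089,  0.5878,  0.843 ],
       [ 0.    ,  0.    ,  0.    ,  1.    ]])}
side {'fx': 381.12089249141326, 'fy': 381.12089249141326, 'cx': 282.8257349830936, 'cy': 217.62761652374226, 'D': array([-0.0338,  0.    ,  0.    ,  0.    ,  0.    ]), 'pose': array([[ 0.9744,  0.1684, -0.1491,  0.3058],
       [-0.2241,  0.6699, -0.7078, -0.8763],
       [-0.0193,  0.7231,  0.6905,  0.8484],
       [ 0.    ,  0.    ,  0.    ,  1.    ]])}
wrist {'fx': 319.9091229822748, 'fy': 319.9091229822748, 'cx': 279.6832519990703, 'cy': 210.6628624585919, 'D': array([-0.0635,  0.    ,  0.    ,  0.    ,  0.    ]), 'T_tool_cam': array([[ 0.0006,  0.9714,  0.2374,  0.0664],
       [ 1.    , -0.0008,  0.0005, -0.0003],
       [ 0.0007,  0.2374, -0.9714, -0.1708],
       [ 0.    ,  0.    ,  0.    ,  1.    ]])}
0.15 [[ 0.      1.     -0.001 ]
 [ 1.     -0.      0.0001]
 [ 0.0001 -0.001  -1.    ]]
```

View pics/scene0.png

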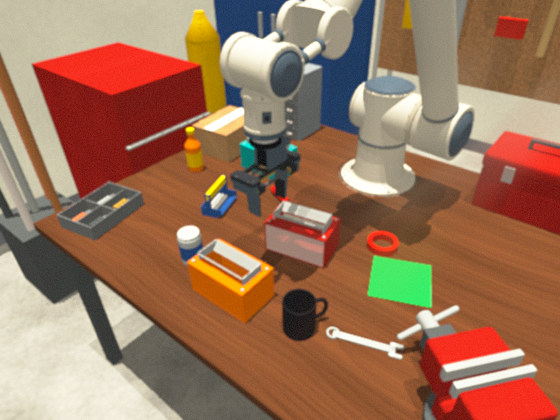

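View pics/side0.png

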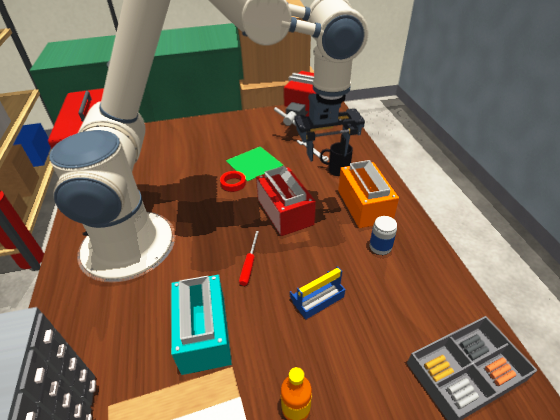

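The scene view shows the tray (handle ≈(217,187)), red box ≈(303,230) and mat ≈(401,281). In the side view the handle is ≈(320,283), the box slot ≈(285,185) and the mat ≈(255,163). The turquoise and orange boxes are the look-alikes. Next I'll zoom in to pick points.

```bash
cat > h.py <<'E'
import numpy as np,cv2
from bench import ctrl
np.set_printoptions(precision=4,suppress=True)
def ray(n,px,T=None,p=None):
    p=p or ctrl.camera_params(n); T=p["pose"] if T is None else T
    K=np.array([[p["fx"],0,p["cx"]],[0,p["fy"],p["cy"]],[0,0,1]])
    u=cv2.undistortPoints(np.array([[px]],float),K,np.array(p["D"]))[0,0]
    d=T[:3,:3]@np.array([u[0],-u[1],-1]); return T[:3,3],d/np.linalg.norm(d)
def tri(rs):
    A=sum(np.eye(3)-np.outer(d,d) for o,d in rs); b=sum((np.eye(3)-np.outer(d,d))@o for o,d in rs)
    X=np.linalg.solve(A,b); return X,max(np.linalg.norm(np.cross(X-o,d)) for o,d in rs)
def plane(r,z): o,d=r; return o+d*(z-o[2])/d[2]
def wristT():
    T=np.eye(4);T[:3,:3]=ctrl.current_eef_rot();T[:3,3]=ctrl.current_tool_pos();return T@ctrl.camera_params("wrist")["T_tool_cam"]
def blob(img,lo,hi,roi):
    x0,y0,x1,y1=roi; m=cv2.inRange(cv2.cvtColor(img,cv2.COLOR_BGR2HSV),lo,hi); k=np.zeros_like(m); k[y0:y1,x0:x1]=m[y0:y1,x0:x1]
    n,l,s,c=cv2.connectedComponentsWithStats(k); i=1+np.argmax(s[1:,4]); return c[i],s[i],(l==i).astype(np.uint8)
E
python3 - <<'E'
from h import *
I={n:cv2.imread(f"pics/{n}0.png") for n in("scene","side")}
Y=((22,120,120),(34,255,255));G=((50,120,80),(75,255,255))
for nm,c,roi in(("handle",Y,{"scene":(195,165,240,220),"side":(285,260,350,320)}),("mat",G,{"scene":(360,240,440,310),"side":(215,140,290,185)})):
    rs=[]
    for n in I:
        c0,s,m=blob(I[n],*c,roi[n]); r=cv2.minAreaRect(cv2.findNonZero(m)); print(nm,n,c0,s,r)
        rs.append(ray(n,r[0]))
    print(nm,tri(rs))
def crop(n,x,y,w,h,f=5): return cv2.resize(I[n][y:y+h,x:x+w],None,fx=f,fy=f,interpolation=cv2.INTER_CUBIC)
a=crop("scene",258,192,90,75,4);b=crop("side",250,155,90,75,4);c=crop("scene",190,165,90,65,4);d=crop("side",280,260,90,65,4)
cv2.imwrite("pics/m.png",np.vstack([np.hstack([a,b]),np.hstack([c,d])]))
E
```

```text
handle scene [215.6977 186.5674] [206 175  20  26 215] ((215.141357421875, 187.19654846191406), (8.338528633117676, 30.0656795501709), 40.23635482788086)
handle side [320.1508 281.5553] [300 268  41  29 398] ((320.633056640625, 281.3899230957031), (9.414268493652344, 44.90402603149414), 61.69924545288086)
handle (array([ 0.5113, -0.3315,  0.0766]), np.float64(0.0013595464016226526))
mat scene [400.7349 281.262 ] [ 368  256   64   52 2546] ((401.9324645996094, 281.4054260253906), (64.773193359375, 41.92173385620117), 9.462322235107422)
mat side [253.9385 162.5437] [ 226  147   57   34 1008] ((254.16940307617188, 162.37509155273438), (27.870304107666016, 49.39040756225586), 65.69544982910156)
mat (array([ 0.4508,  0.3235, -0.0028]), np.float64(0.0017159967205828113))
```

View pics/m.png

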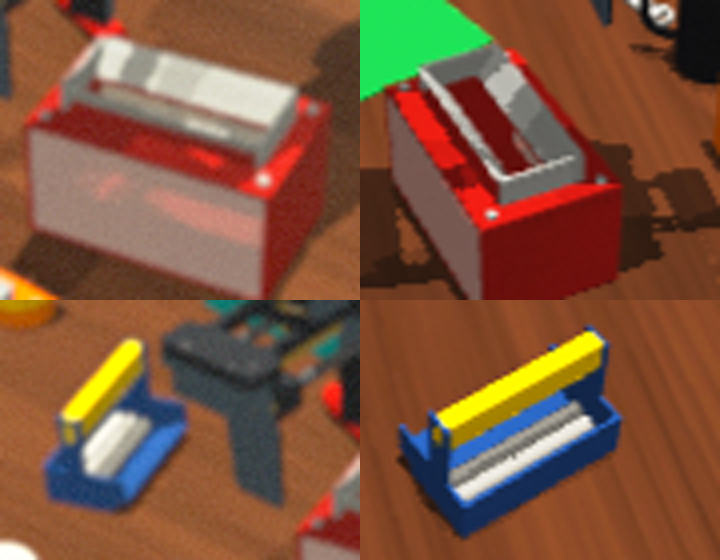

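Crops: the ramp, and so the pouring side, faces away from the side camera (about +y world). The back wall faces -y. Lid and guide corners are clear in both views, so I'll fit the box pose and tray yaw, check the pour IK, and go above the tray.

```bash
cat >> h.py <<'E'
def Rz(a): c,s=np.cos(a),np.sin(a); return np.array([[c,-s,0],[s,c,0],[0,0,1]])
def Rx(a): c,s=np.cos(a),np.sin(a); return np.array([[1,0,0],[0,c,-s],[0,s,c]])
def G(s): return np.diag([s,-s,-1.])          # tool axes in the tray frame
TCP_T=np.array([0,0,.075-.019])               # TCP in the tray frame when gripped
LIP=np.array([0,.043,.0155])
def tool(yaw,tilt,s,lip=None,org=None):
    R=Rz(yaw)@Rx(-tilt); o=org if lip is None else lip-R@LIP
    return o+R@TCP_T,R@G(s)
E
python3 - <<'E'
from h import *
from scipy.optimize import least_squares
obs=[("scene",(-95,-58,100),(25,125)),("scene",(95,-58,100),(265,190)),("scene",(95,58,100),(330,100)),("scene",(-75,33,125),(103,38)),("scene",(75,33,125),(300,88)),
("side",(-95,58,100),(482,232)),("side",(-95,-58,100),(620,185)),("side",(95,58,100),(388,88)),("side",(-75,33,125),(500,178)),("side",(-75,-33,125),(583,155)),("side",(75,33,125),(420,70)),("side",(75,-33,125),(500,45))]
rs=[]
for n,P,(u,v) in obs:
    px=(258+u/4,192+v/4) if n=="scene" else (250+(u-360)/4,155+v/4); rs.append((np.array(P)/1e3,ray(n,px)))
def f(p): return np.concatenate([np.cross(Rz(p[3])@P+p[:3]-o,d) for P,(o,d) in rs])
r=least_squares(f,[.6,0,0,np.pi/2],loss="soft_l1",f_scale=.003); print("box",r.x,np.degrees(r.x[3]));print(np.linalg.norm(r.fun.reshape(-1,3),axis=1))
# handle yaw
for n,roi in(("scene",(195,165,240,220)),("side",(285,260,350,320))):
    c,s,m=blob(cv2.imread(f"pics/{n}0.png"),(22,120,120),(34,255,255),roi); pts=cv2.findNonZero(m).reshape(-1,2).astype(float)
    vx,vy,x,y=cv2.fitLine(pts.astype(np.float32),cv2.DIST_L2,0,.01,.01).ravel()
    a,b=[plane(ray(n,(x+k*vx,y+k*vy)),.075) for k in(-10,10)]; d=b-a; print(n,"yaw",np.degrees(np.arctan2(d[1],d[0]))%180)
by=r.x[3]
for y in(by,by+np.pi):
  for s in(1,-1):
    y2=[]
    for t in(0,25,50,60):
        yv=Rz(y)[:,1]; L=np.array([*r.x[:2],.145])-.008*yv; q=ctrl.ik(*tool(y,np.radians(t),s,lip=L)); y2.append(None if q is None else np.round(q))
    print(np.degrees(y),s,*y2)
for s in(1,-1):
  print(s,ctrl.ik(*tool(np.radians(20),0,s,org=np.array([.511,-.3315,.0]))),[ctrl.ik(*tool(by+k,0,s,org=np.array([.451,.3235,.003]))) for k in(0,np.pi/4,np.pi/2,np.pi)])
for nm,a,b in(("tape",(382,242),(233,181)),("mug",(299,335),(340,172))): print(nm,tri([ray("scene",a),ray("side",b)]))
E
```

```text
box [ 0.5023  0.0213 -0.0035  1.778 ] 101.87098901761824
[0.0038 0.006  0.0046 0.0014 0.0071 0.0014 0.0013 0.0044 0.0006 0.0026
 0.0025 0.0042]
scene yaw 20.836446751305544
side yaw 19.893248913191975
101.87098901761824 1 [ -3.  24.  89.  -0.  66. -15.] [ -9.  13. 112.  17.  32. -34.] [ -22.   17.  137.  124.   31. -151.] None
101.87098901761824 -1 [ -3.  24.  89.  -0.  66. 165.] [ -9.  13. 112.  17.  32. 146.] [-22.  17. 137. 124.  31.  29.] [-29.  32. 149. 139.  61.  -1.]
281.87098901761823 1 [ -6.  17. 103.  -0.  61. 162.] [ -1.  31.  81.  -6.  93. 168.] [  1.  47.  61.  -9. 121. 168.] [  2.  54.  55. -12. 131. 167.]
281.87098901761823 -1 [ -6.  17. 103.  -0.  61. -18.] [ -1.  31.  81.  -6.  93. -12.] [  1.  47.  61.  -9. 121. -12.] [  2.  54.  55. -12. 131. -13.]
1 [-38.5879  37.578   88.3245  -0.      54.0975  31.4121] [array([29.4872, 34.1687, 96.1784, -0.    , 49.6529, 17.6162]), array([ 29.4872,  34.1687,  96.1784,  -0.    ,  49.6529, -27.3838]), array([ 29.4872,  34.1687,  96.1784,  -0.    ,  49.6529, -72.3838]), array([  29.4872,   34.1687,   96.1784,   -0.    ,   49.6529, -162.3838])]
-1 [ -38.5879   37.578    88.3245   -0.       54.0975 -148.5879] [array([  29.4872,   34.1687,   96.1784,   -0.    ,   49.6529, -162.3838]), array([ 29.4872,  34.1687,  96.1784,  -0.    ,  49.6529, 152.6162]), array([ 29.4872,  34.1687,  96.1784,  -0.    ,  49.6529, 107.6162]), array([29.4872, 34.1687, 96.1784, -0.    , 49.6529, 17.6162])]
tape (array([0.3551, 0.2092, 0.0133]), np.float64(0.0026292608605243788))
mug (array([ 0.7558,  0.2026, -0.0183]), np.float64(0.001432391950058663))
```

```bash
cat >> h.py <<'E'
def proj(T,P,p=None):
    p=p or ctrl.camera_params("wrist"); K=np.array([[p["fx"],0,p["cx"]],[0,p["fy"],p["cy"]],[0,0,1]])
    c=(np.linalg.inv(T)@np.c_[P,np.ones(len(P))].T)[:3]; c[1:]*=-1
    return cv2.projectPoints(c.T.copy(),np.zeros(3),np.zeros(3),K,np.array(p["D"]))[0].reshape(-1,2)
E
python3 - <<'E'
from h import *
yaw=np.radians(20.3)
p,R=tool(yaw,0,-1,org=np.array([.5113,-.3315,.0]))
ctrl.goto([.5,-.03,.28],tool(np.radians(-78.1),0,-1,org=np.zeros(3))[1]); Tb=wristT(); a=ctrl.read_camera("wrist"); np.save("Tb.npy",Tb)
ctrl.goto(p+[0,0,.12],R); Tt=wristT(); b=ctrl.read_camera("wrist"); np.save("Tt.npy",Tt)
cv2.imwrite("pics/wb.png",a);cv2.imwrite("pics/wt.png",b)
bp=np.array([.5023,.0213,0]);Rb=Rz(1.778)
P=np.array([(x,y,z) for x,y,z in[(s*.075,t*.033,.125) for s in(-1,1) for t in(-1,1)]+[(s*.075,t*.015,.1) for s in(-1,1) for t in(-1,1)]+[(s*.095,t*.058,.1) for s in(-1,1) for t in(-1,1)]])
for q in proj(Tb,P@Rb.T+bp): cv2.circle(a,tuple(int(v) for v in q),3,(255,0,255),1)
H=np.array([(s*.059,t*.007,.088) for s in(-1,1) for t in(-1,1)]+[(s*.062,y,.035) for s in(-1,1) for y in(-.03,.0)]+[(s*.062,.043,.0155) for s in(-1,1)])
for q in proj(Tt,H@Rz(yaw).T+[.5113,-.3315,0]): cv2.circle(b,tuple(int(v) for v in q),3,(255,0,255),1)
cv2.imwrite("pics/w2.png",cv2.resize(np.hstack([a[:,60:460],b[:,60:460]]),None,fx=1,fy=1)); print(ctrl.current_t(),ctrl.current_contact_force())
E
```

```text
2.8667 [0.9191 0.8721 0.5884]
```

View pics/w2.png

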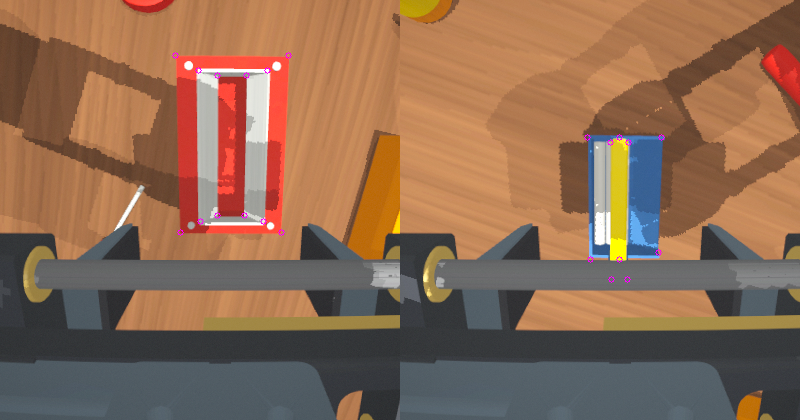

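The overlay (magenta) matches both the box lid/slot (left, slot x≈218–246) and the tray handle/walls (right, handle x≈611–628) to within about 2 mm, and the ramp is on the predicted side. Grasping now.

```bash
python3 - <<'E'
from h import *
yaw=np.radians(20.3)
p,R=tool(yaw,0,-1,org=np.array([.5113,-.3315,.0]))
ctrl.move_l(p+[0,0,.002],vel=.1); ctrl.command_gripper(0.0)
print(ctrl.current_grip_width(),ctrl.current_grasp_force(),ctrl.current_tool_pos(),ctrl.current_contact_force())
f0=ctrl.current_contact_force()
ctrl.move_l(p+[0,0,.06],vel=.08); ctrl.sleep(.3); print(ctrl.current_grip_width(),ctrl.current_contact_force()-f0)
ctrl.move_l(p+[0,0,.19],vel=.15)
T=wristT(); a=ctrl.read_camera("wrist"); b=ctrl.read_camera("scene")
cv2.imwrite("pics/g.png",np.hstack([a[:300,200:460],b[80:380,130:430]])); print(ctrl.current_t())
E
```

```text
0.1543328503341672 29.99774694442749 [ 0.5112 -0.3314  0.0579] [ 0.5052 -0.3209 -2.1529]
0.14869025523984883 [-1.2001 -0.3376 -1.1792]
7.65
```

View pics/g.png

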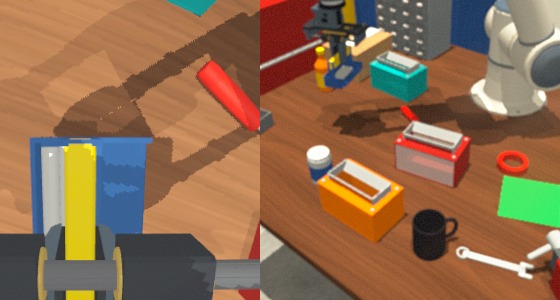

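Tray held, bars still in it. Carrying it to the box and stopping level over the slot for a check.

```bash
cat >> h.py <<'E'
TCP_T=np.array([0,0,.058])
BOX=np.array([.5023,.0213,0]); PY=1.778+np.pi-2*np.pi
def pour(t,z=.145,up=.008): 
    L=BOX+[0,0,z]-up*Rz(PY)[:,1]; return tool(PY,np.radians(t),-1,lip=L)
E
python3 - <<'E'
from h import *
p,R=pour(0,.2); ctrl.move_l(p,vel=.12,ori=R)
p,R=pour(0); ctrl.move_l(p,vel=.08,ori=R)
p,R=pour(15); ctrl.move_l(p,vel=.02,ori=R)
print(ctrl.current_t(),ctrl.current_grip_width())
a=ctrl.read_camera("side"); b=ctrl.read_camera("scene")
cv2.imwrite("pics/p.png",np.hstack([cv2.resize(a[80:280,180:380],None,fx=2,fy=2),cv2.resize(b[120:320,210:410],None,fx=2,fy=2)]))
E
```

```text
12.4667 0.15371808109437363
```

View pics/p.png

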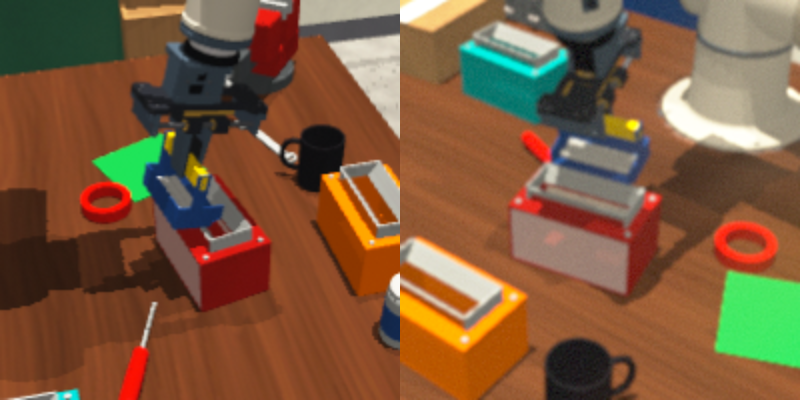

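The tray lip is over the near half of the slot and parallel to it, with the bars still inside. Tipping slowly now.

```bash
python3 - <<'E'
from h import *
for t in list(range(18,49,3))+[52]:
    p,R=pour(t); ctrl.move_l(p,vel=.012,ori=R); 
    if t>24: ctrl.sleep(.15)
ctrl.sleep(.5); print(ctrl.current_t(),ctrl.current_grip_width(),ctrl.current_contact_force())
a=ctrl.read_camera("side"); b=ctrl.read_camera("scene"); 
for t in(30,0): p,R=pour(t,.15); ctrl.move_l(p,vel=.04,ori=R)
p,R=pour(0,.23); ctrl.move_l(p,vel=.12); 
c=ctrl.read_camera("scene");d=ctrl.read_camera("side")
cv2.imwrite("pics/q.png",np.vstack([np.hstack([cv2.resize(i[y:y+75,x:x+100],None,fx=4,fy=4,interpolation=cv2.INTER_CUBIC) for i,x,y in L]) for L in(((a,240,140),(b,255,185)),((d,240,130),(c,255,190)))]))
print(ctrl.current_t())
E
```

```text
19.5 0.15357055631422278 [ 0.2735 -0.3658 -1.9587]
22.1833
```

View pics/q.png

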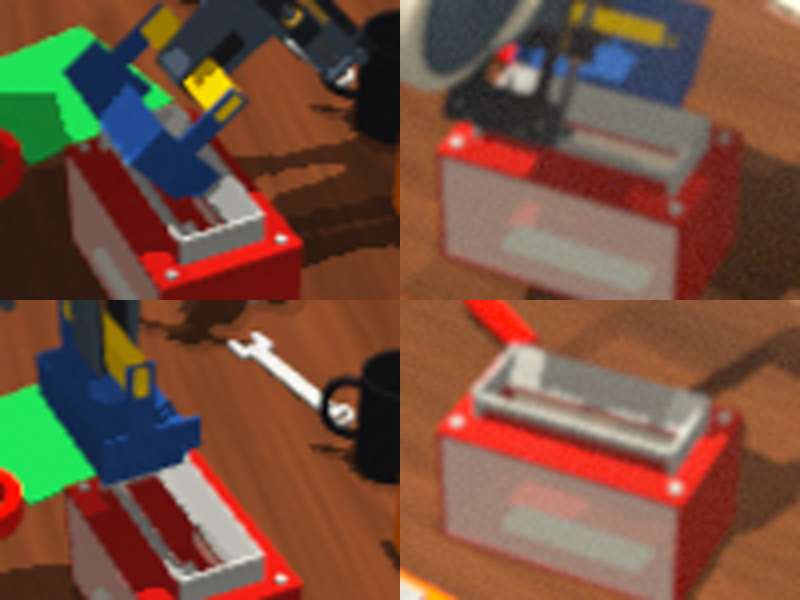

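Bars show through the clear side (band at ≈(580,555)) and nothing is left on the guides. Carrying to the mat, with a check that the tray is empty.

```bash
python3 - <<'E'
from h import *
M=np.array([.4508,.3235,.003])
for n,px in(("scene",(400.73,281.26)),("side",(253.94,162.54)),("scene",(401.93,281.4))): print(plane(ray(n,px),.003))
p,R=tool(PY,0,-1,org=M+[0,0,.13]); ctrl.move_l(p,vel=.15,ori=R); ctrl.sleep(.3)
T=wristT(); a=ctrl.read_camera("wrist"); d=ctrl.read_camera("scene"); e=ctrl.read_camera("side")
for q in proj(T,np.array([[x,y,.0] for x in(-.08,.08) for y in(-.08,.08)])+M): print(q)
cv2.imwrite("pics/e.png",np.hstack([a[:,130:430],np.vstack([cv2.resize(e[150:240,240:340],None,fx=3,fy=2.3333),cv2.resize(d[170:260,255:355],None,fx=3,fy=2.3333)])])); print(ctrl.current_t())
E
```

```text
[0.456  0.3232 0.003 ]
[0.4498 0.3124 0.003 ]
[0.4545 0.3259 0.003 ]
[200.5129 243.6479]
[222.883  106.0529]
[331.0227 269.4522]
[366.1848 137.3905]
24.9417
```

View pics/e.png

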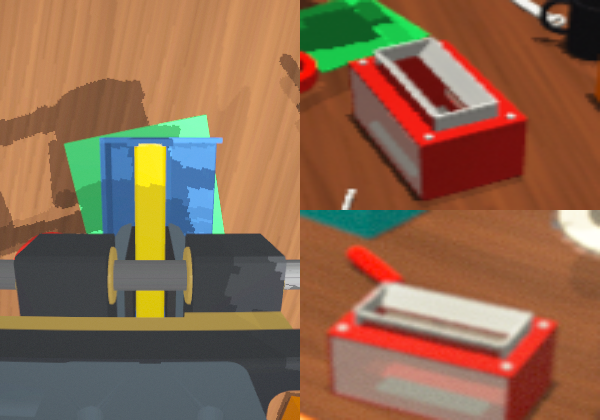

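Tray is empty and all bars are in the box. The mat's top corners show in the wrist view at ≈(337,115) and (195,144), so I'll refine its centre from those plus the scene contour.

```bash
python3 - <<'E'
from h import *
T=wristT()
A=plane(ray("wrist",(195,144),T),.003);B=plane(ray("wrist",(337,115),T),.003); d=(B-A)[:2]; n=np.array([d[1],-d[0]])/np.linalg.norm(d)
m=(A+B)[:2]/2; C=[m+.08*n,m-.08*n]; print(A,B,np.linalg.norm(d),C)
c,s,k=blob(cv2.imread("pics/scene0.png"),(50,120,80),(75,255,255),(360,240,440,310))
h=cv2.convexHull(cv2.findNonZero(k)); q=cv2.approxPolyDP(h,4,True).reshape(-1,2); W=np.array([plane(ray("scene",x),.003) for x in q]); print(q,W,W.mean(0))
E
```

```text
[0.3473 0.3576 0.003 ] [0.4934 0.4199 0.003 ] 0.15884355179095874 [array([0.4517, 0.3151]), array([0.389 , 0.4623])]
[[430 307]
 [368 295]
 [374 256]
 [430 265]] [[0.4933 0.4216 0.003 ]
 [0.5542 0.2786 0.003 ]
 [0.4104 0.2167 0.003 ]
 [0.3471 0.359  0.003 ]] [0.4513 0.319  0.003 ]
```

Both views agree: mat centre ≈(0.4515, 0.317), side 0.159 m against the stated 0.160 m. Placing the tray.

```bash
python3 - <<'E'
from h import *
M=np.array([.4515,.317,.003])
p,R=tool(PY,0,-1,org=M); ctrl.move_l(p+[0,0,.02],vel=.1,ori=R)
print(ctrl.move_l(p-[0,0,.006],vel=.015,contact_N=2.5),ctrl.current_tool_pos()-p)
ctrl.command_gripper(1.0); ctrl.sleep(.3); ctrl.move_l(p+[0,0,.15],vel=.1); ctrl.sleep(.3)
T=wristT();a=ctrl.read_camera("wrist");b=ctrl.read_camera("scene");c=ctrl.read_camera("side"); print(ctrl.current_t())
cv2.imwrite("pics/f.png",np.hstack([a[:,130:430],np.vstack([cv2.resize(c[120:255,210:360],None,fx=2,fy=210/135),cv2.resize(b[150:315,290:440],None,fx=2,fy=210/165)])]))
E
```

```text
True [-0.0001 -0.     -0.0003]
31.0583
```

View pics/f.png

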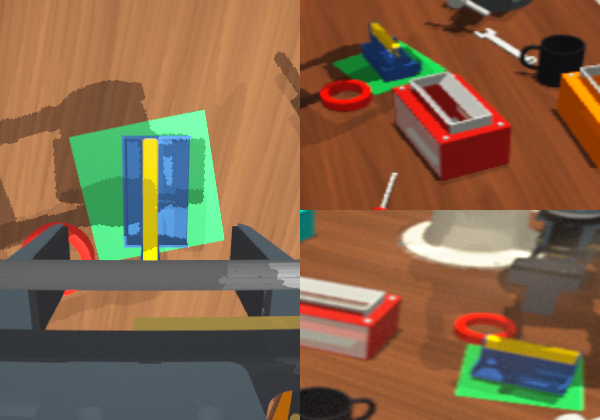

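The empty tray stands upright in the middle of the mat (≈(157,190)), the gripper is clear, and the bystanders look undisturbed.

```bash
python3 -c "
from bench import ctrl
print(ctrl.sign_off())"
```

```text
the job is handed in; nothing more can be done
None
```

I handed the job in at about 31 s of the 64 s; the last pictures showed the tray empty with bars in the red box, and the tray standing released in the middle of the green mat, but the hand-in gave no verdict.

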